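Tip two multimeters back onto their reading rests

TASK

Two multimeters stand bolt upright on their sloped reading rests. With lightly pushing fingers, tip each one backwards so that it ends up leaning against the sloped back of its own rest, lower end still on the seat and display facing up towards the reader. Only push: do not grip, squeeze or lift the meters, and leave the wash bottle between them standing where it is.

Things in the scene. Friction and masses are not known exactly. Their poses are not given: they have to be found in the camera images.
- rest_left: Reading rest on the robot's left, +y: aluminium stand fixed to the bench, base 126 x 92 mm, yaw up to 0.45 rad. Origin under the seat's middle, at the bench top; x level from front lip to back (the push direction), y left, z up. Seat (rubber pad) 10 mm above the bench; front lip at x -30 mm, top 16 mm up. For its sloped back see rest_left_back.
- rest_left_back (a point): Middle of the upper edge of the left rest's flat sloped back, x +81 mm, 115 mm above the bench; axes as the rest's. The back is 86 mm wide, starts on the seat at x +20 mm and leans 30 degrees (0.52 rad) back from vertical.
- meter_left: Loose multimeter on the left rest, 146 x 70 mm, case 30 mm thick plus a 35 mm dial 10 mm proud of the face, 0.27-0.43 kg. Starts upright on its lower end, 5-7 mm before the foot of the back, face to the robot. Origin mid-back; x along its length to the display end (up), y across, z out of the face. Topples back by itself once tilted over 0.2 rad; leaning on the rest, x is about 0.55 rad off vertical.
- meter_left_display (a point): Point on the face of the left meter at the display, on the centre line, 45 mm above the meter's middle (118 mm above its lower end, 128 mm above the bench at the start), above the dial (which ends 90 mm above the bench): a good place to push. Axes as the meter's.
- meter_left_heel (a point): Middle of the lower back edge of the left meter, the edge it tips about; 10 mm above the bench on the seat. Axes as the meter's.
- rest_right: Reading rest on the robot's right, -y: aluminium stand fixed to the bench, base 126 x 92 mm, yaw up to 0.45 rad. Origin under the seat's middle, at the bench top; x level from front lip to back (the push direction), y left, z up. Seat (rubber pad) 10 mm above the bench; front lip at x -30 mm, top 16 mm up. For its sloped back see rest_right_back.
- rest_right_back (a point): Middle of the upper edge of the right rest's flat sloped back, x +81 mm, 115 mm above the bench; axes as the rest's. The back is 86 mm wide, starts on the seat at x +20 mm and leans 30 degrees (0.52 rad) back from vertical.
- meter_right: Loose multimeter on the right rest, 146 x 70 mm, case 30 mm thick plus a 35 mm dial 10 mm proud of the face, 0.27-0.43 kg. Starts upright on its lower end, 5-7 mm before the foot of the back, face to the robot. Origin mid-back; x along its length to the display end (up), y across, z out of the face. Topples back by itself once tilted over 0.2 rad; leaning on the rest, x is about 0.55 rad off vertical.
- meter_right_display (a point): Point on the face of the right meter at the display, on the centre line, 45 mm above the meter's middle (118 mm above its lower end, 128 mm above the bench at the start), above the dial (which ends 90 mm above the bench): a good place to push. Axes as the meter's.
- meter_right_heel (a point): Middle of the lower back edge of the right meter, the edge it tips about; 10 mm above the bench on the seat. Axes as the meter's.
- wash_bottle: White solvent wash bottle with a blue cap and bent spout, 56 x 52 x 152 mm, loose, standing on the bench between the two rests; leave it alone. Origin at the centre of its underside, z up.
Mind the look-alikes: they are no part of the job. Leave any turquoise look-alike of the meter_left alone.

How it is judged:
At the end, for the whole second after the job is handed in: Each meter leans back on its own rest at 0.40 to 0.72 rad from upright, display side up, its lower back edge on the seat (within 20 mm sideways and 12 mm of the seat height, twisted less than 0.25 rad), at rest; the wash bottle stands upright within 20 mm of where it was (angle between meter_left's own x axis and vertical between 0.4 and 0.72 rad and x of meter_left_display in the frame of rest_left above 0.03 m and x of meter_left_heel in the frame of rest_left between -0.012 and 0.035 m and y of meter_left_heel in the frame of rest_left between -0.02 and 0.02 m and z of meter_left_heel in the frame of rest_left below 0.022 m and angle between the y axis of meter_left and the y axis of rest_left, either way round below 0.25 rad and contact force between meter_left and rest_left above 0.5 N and linear speed of each of meter_left, meter_right below 0.02 m/s and angular speed of each of meter_left, meter_right below 0.15 rad/s and angle between meter_right's own x axis and vertical between 0.4 and 0.72 rad and x of meter_right_display in the frame of rest_right above 0.03 m and x of meter_right_heel in the frame of rest_right between -0.012 and 0.035 m and y of meter_right_heel in the frame of rest_right between -0.02 and 0.02 m and z of meter_right_heel in the frame of rest_right below 0.022 m and angle between the y axis of meter_right and the y axis of rest_right, either way round below 0.25 rad and contact force between meter_right and rest_right above 0.5 N and angle between wash_bottle's own z axis and vertical below 0.1 rad and distance of wash_bottle from where it was at the start of the episode below 0.02 m); the robot touches nothing.
It fails at once if the left meter is lifted or carried: its heel rises more than 25 mm above the seat (z of meter_left_heel in the frame of rest_left above 0.035 m).
It fails at once if the left meter is squeezed or shoved hard (over 25 N from the fingers) (contact force between the fingers and meter_left above 25 N).
It fails at once if the right meter is lifted or carried: its heel rises more than 25 mm above the seat (z of meter_right_heel in the frame of rest_right above 0.035 m).
It fails at once if the right meter is squeezed or shoved hard (over 25 N from the fingers) (contact force between the fingers and meter_right above 25 N).
It fails at once if the wash bottle is knocked: pushed over 20 mm or tipped over 0.3 rad (distance of wash_bottle from where it was at the start of the episode above 0.02 m or angle between wash_bottle's own z axis and vertical above 0.3 rad).
It also fails if it takes over 45 s, if anything falls off the work surface, if the arm or the gripper's body presses on something with over 40 N, if the wrist force passes 120 N, or if a joint passes its speed limit or range.

ROBOT

A 6-joint arm with a two-finger parallel gripper is mounted at the origin on a cart in front of the work surface, level with it; the furniture and walls round the work are solid. World frame = base frame: x ahead of the robot, y to its left, z up, the work surface at z = 0. Lengths are in m, angles in rad, forces in N, time in s.
With the tool pointing down it reaches from about 0.35 to 0.975 m from the base axis. Payload 4.9 kg.
Tool frame: the origin (TCP) lies at the very end of the fingers, on their centre line; the grasp point (between the pads) lies 19 mm behind it (pinch_z is the distance from the TCP to the grasp point, in m); z points along the fingers, y is the line along which they close (so a half turn about z gives the same grasp; the last joint's range is limited). The gripper opens to 85 mm and grips with 20 to 120 N. Pads are 22 mm wide; open, the fingers measure 114 mm over their backs; the gripper's body (76 mm by 85 mm) begins 54 mm behind the grasp point. The pads swing forward as they close: fully open they stand 13 mm farther back than shut.
Start: joints at [-1.283, 0.053, 1.613, -0, 1.476, -0.119], TCP at [0.247, -0.574, 0.231] pointing down, gripper open.
Joint ranges: [-3.01, 3.01], [-1.01, 2.22], [0.06, 2.58], [-1.02, 4.17], [0.09, 2.62], [-3.14, 3.14]. Speed limits (rad/s): [2.57, 2.57, 3.14, 3.14, 3.14, 3.14].

INTERFACE

Orientations are given as a unit quaternion [w, x, y, z].
In Python, from plant import * gives the robot as it stands. The module is installed in compiled form; this text tells all that it offers.
- The arm moves only by the tool play_rows, never from a script. Its arguments are lists of equal length, an entry for each row: "linear": the shift along the world's x, y, z in m, a list of three; "turn": the turn about the world's z in degrees. A call has 1 to 8 rows; each row shifts and turns the commanded pose from where the row before left it; what a row does not reach is not made up. A row lasts 1/8 s, in which the tool goes at most 62.5 mm and 10.7 degrees, less where a joint would pass 70% of its speed; a pose out of reach is approached as far as the arm can. A call is refused whole if a number of a shift passes 0.0625 or a number of a turn 10.7, either way. A call with a gripper value outside its range is refused whole. "hand" is the finger opening in m, from 0 to 0.0854, set as the call begins (left out, the last holds). The fingers move at their own pace and stop on an object; the grip force is fixed at half the most. Time passes only in rows, so rows that do not move let the fingers close. It gives the time, the measured TCP pose, the force, the opening and the grip force at its end, in the units of the state.
- state(): the state, without advancing time (a new reading comes with each control period).
- grab_frame(name): name is "side" or "top"; returns the picture (400x640x3 uint8, red, green, blue); there is no depth.
- camera_info(name): a dict with "camera_matrix" (3x3 intrinsics, pixels), "origin" and "attitude" of the camera in the world. Camera axes: x right, y down, z forward; pixel columns grow to the right and rows downward; lengths in m; the calibration is good to about 2 mm. A picture is of the moment at which its call begins. camera_info takes no time and is no camera call.
- job_done(): hands the job in; it is judged then, once.
Trained networks look in the newest picture that a camera, given by its name, has taken for a name from the list of things; names that differ only in an ending like _2 or _b are one class to them, and where a whole thing is asked for, a point or a joint stands for the part that bears it (a point fixed in the world has none). Each returns a list of dicts, best first, with "p" (0 to 1); they miss things now and then, are a little off and sometimes report something else, mostly with a low value. They report only what shows in the picture. A call takes as long as a camera call. They do not tell look-alikes from the thing itself.
- trace(camera, thing): "region" (400x640 bool, what is visible of it) and "location" ([column, row] in pixels, amid what is visible of it).
The state is a dict: "time": time; "joint_pos": joint angles; "joint_vel": joint speeds; "joint_efforts": joint torques, N m; "tool_pos": TCP position; "tool_rot": TCP orientation; "contact_force": force on the tool from outside, world axes, zero at the start; "ft_torque": the same for the moment, N m; "gripper_width": opening from 0.0 (shut) to 1.0 (fully open); "grasp_force": force on a finger pad.
Only numpy, scipy, OpenCV 4.12 (cv2) and the standard library are available. Lean on these libraries where they do the work, as an engineer would, in place of code of your own. Each camera call takes 0.05 s, during which the arm holds its last target. There are 200 camera calls.

## Working session

There is one attempt and no reset: what is moved stays moved. The work goes in short steps, Python scripts to look and compute and a tool call to move; the robot and the scene stay as the last step left them, time stands still between calls to the robot, and variables do not carry over. Pictures are saved under pics/ and viewed, at most 10 in all, crops included, and the job is handed in when it is done.

Besides the shell and the picture viewer there is one more tool, called after "Call:" by a JSON object that holds its "fn" and its "kwargs". play_rows: Moves the arm, as the interface text tells. Its arguments: {"type":"object","properties":{"linear":{"type":"array","items":{"type":"array","items":{"type":"number"}}},"turn":{"type":"array","items":{"type":"number"}},"hand":{"type":"number"}},"required":["linear","turn"]}

```bash
mkdir -p pics; cat > h.py <<'E'
from plant import *
import numpy as np, cv2
from scipy.spatial.transform import Rotation as R
def cam(n):
    c=camera_info(n); q=np.array(c["attitude"],float)
    M=q if q.shape==(3,3) else R.from_quat([q[1],q[2],q[3],q[0]]).as_matrix()
    return np.array(c["camera_matrix"]),np.array(c["origin"]),M
def ray(n,px,z):
    K,o,M=cam(n); d=M@np.linalg.inv(K)@[px[0],px[1],1]; return o+d*(z-o[2])/d[2]
def proj(n,p):
    K,o,M=cam(n); v=K@(M.T@(np.array(p)-o)); return v[:2]/v[2]
E
python3 - <<'E'
from h import *
for n in("side","top"):
    f=grab_frame(n); cv2.imwrite(f"pics/{n}0.png",f[:,:,::-1])
    K,o,M=cam(n); print(n,K[0,0],o.round(3),M[:,2].round(3))
    for t in("rest_left","rest_right","meter_left","meter_right","wash_bottle"):
        for r in trace(n,t)[:4]: 
            ys,xs=np.nonzero(r["region"]); print(t,round(r["p"],2),np.round(r["location"]),len(xs),xs.min(),xs.max(),ys.min(),ys.max())
print(state()["time"],state()["tool_rot"])
E
```

```text
side 466.8788143685055 [0.055 0.761 0.667] [ 0.409 -0.722 -0.558]
rest_left 0.73 [253. 289.] 2917 228 303 236 318
rest_left 0.22 [370. 166.] 848 362 379 135 195
rest_right 0.57 [354. 180.] 885 332 381 146 202
meter_left 0.81 [297. 222.] 1530 279 310 190 261
meter_right 0.66 [368. 166.] 794 362 378 136 195
wash_bottle 0.81 [349. 210.] 1171 335 360 175 236
top 386.1232474124362 [ 0.342 -0.019  1.091] [ 0.171 -0.005 -0.985]
rest_left 0.81 [223. 205.] 1256 196 247 188 242
rest_right 0.61 [375. 207.] 1074 355 399 187 240
meter_left 0.98 [219. 223.] 680 201 239 211 234
meter_left 0.83 [270. 204.] 587 257 288 196 217
meter_right 0.74 [387. 224.] 545 368 403 210 233
wash_bottle 0.8 [321. 229.] 323 312 329 221 242
0.6 [1.04573034e-05 9.79386340e-01 2.01996032e-01 6.67826189e-07]
```

View pics/side0.png

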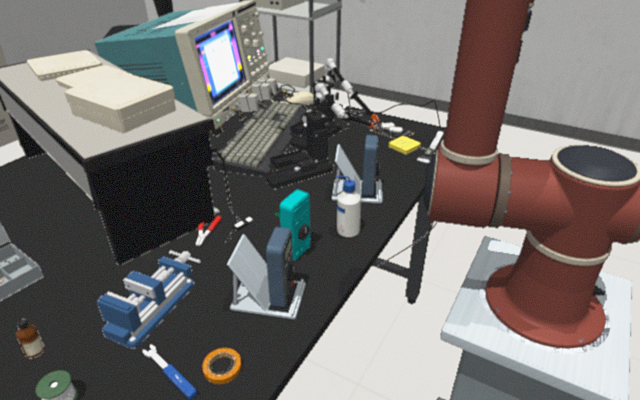

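View pics/top0.png

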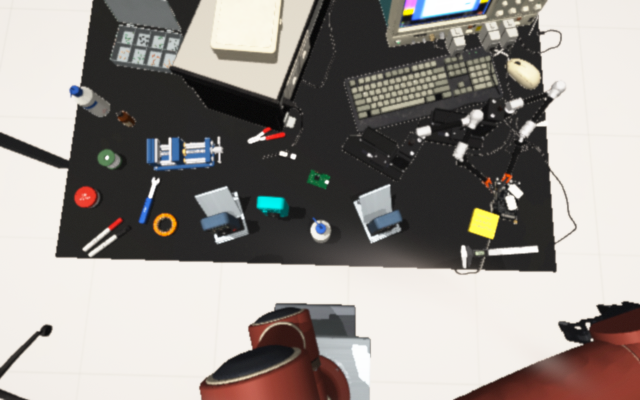

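```bash
python3 - <<'E'
import cv2
t=cv2.imread("pics/top0.png")[165:265,180:430]
s=cv2.imread("pics/side0.png")[120:330,210:420]
cv2.imwrite("pics/tc.png",cv2.resize(t,None,fx=3.2,fy=3.2,interpolation=2))
cv2.imwrite("pics/sc.png",cv2.resize(s,None,fx=2.8,fy=2.8,interpolation=2))
E
```

```text
(no output)
```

View pics/tc.png

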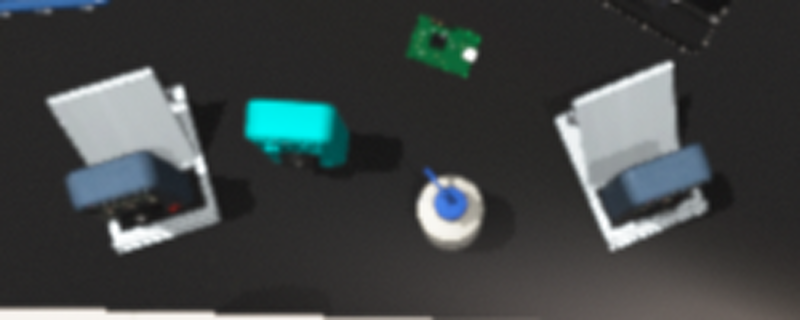

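View pics/sc.png

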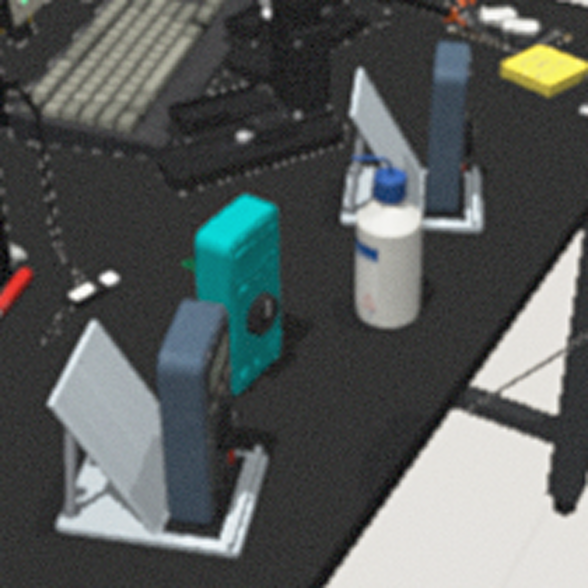

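The side crop shows the upright blue-grey left meter at side px (290,225) and the right one at (368,166). The turquoise look-alike is at side px (297,222) and the bottle at (349,210). In the top view there are three candidates: blue-grey on the left rest (219,223), turquoise on the bench (270,204) and blue-grey on the right rest (387,224). I choose the two blue-grey meters on the rests.

```bash
python3 - <<'E'
from h import *
c=lambda u,v:(u/3.2+180-.3,v/3.2+165-.3)
for s,pts in dict(left=[((48,100),.115),((150,68),.115),((118,250),.012),((218,218),.012),((68,180),.156),((150,152),.156),((75,212),.156),((158,182),.156)],
 right=[((572,102),.115),((672,62),.115),((612,250),.012),((708,208),.012),((622,176),.156),((697,146),.156),((632,206),.156),((710,176),.156)]).items():
    P=[ray("top",c(*p),z) for p,z in pts]
    for a,b,l in((0,1,'backedge'),(2,3,'front'),(4,5,'mtop back'),(6,7,'mtop front')):
        d=P[b]-P[a]; print(s,l,"mid",((P[a]+P[b])/2)[:2].round(3),"yaw",round(np.arctan2(d[0],-d[1]),3),"len",round(np.linalg.norm(d),3))
b=ray("top",(321,230),.13);print("bottle",b.round(3)); print("decoy",ray("top",(270,204),.15).round(3))
print(R.from_quat(np.roll(state()["tool_rot"],-1)).as_matrix().round(3))
E
```

```text
left backedge mid [0.521 0.269] yaw 0.345 len 0.084
left front mid [0.409 0.229] yaw 0.343 len 0.09
left mtop back mid [0.45  0.244] yaw 0.367 len 0.065
left mtop front mid [0.427 0.237] yaw 0.384 len 0.066
right backedge mid [ 0.535 -0.151] yaw 0.414 len 0.088
right front mid [ 0.426 -0.199] yaw 0.436 len 0.092
right mtop back mid [ 0.467 -0.174] yaw 0.409 len 0.062
right mtop front mid [ 0.444 -0.183] yaw 0.394 len 0.064
bottle [ 0.428 -0.017  0.13 ]
decoy [0.486 0.11  0.15 ]
[[ 0.918  0.396  0.   ]
 [ 0.396 -0.918 -0.   ]
 [-0.     0.    -1.   ]]
```

Call:
{"fn": "play_rows", "kwargs": {"linear": [[0.022,0.052,0],[0.022,0.052,0],[0.022,0.052,0],[0.022,0.052,0],[0.022,0.052,0],[0.022,0.052,0],[0.022,0.052,0],[0,0,0]], "turn": [0,0,0,0,0,0,0,0], "hand": 0.03}}

```text
time: 1.6
tool_pos: [0.4023, -0.2072, 0.2316]
tool_rot: [0.0, 0.979, 0.205, 0.0]
contact_force: [-0.2, -1.2, 0.4]
gripper_width: 0.35
grasp_force: 0.0
```

Call:
{"fn": "play_rows", "kwargs": {"linear": [[-0.006,-0.002,-0.04],[0,0,-0.04],[0,0,-0.034],[0,0,0],[0,0,0]], "turn": [0,0,0,0,0]}}

```text
time: 2.22
tool_pos: [0.3958, -0.2132, 0.1188]
tool_rot: [0.001, 0.979, 0.202, 0.001]
contact_force: [1.5, -0.2, 0.8]
gripper_width: 0.35
grasp_force: 0.0
```

```bash
python3 - <<'E'
from h import *
t=grab_frame("top")[165:265,300:430,::-1]; s=grab_frame("side")[100:250,280:480,::-1]
a=cv2.resize(t,(520,400)); b=cv2.resize(s,(533,400))
cv2.imwrite("pics/r1.png",cv2.resize(np.hstack([a,b]),(800,304)))
print(state()["tool_pos"])
E
```

```text
[ 0.39635277 -0.21324801  0.11957813]
```

View pics/r1.png

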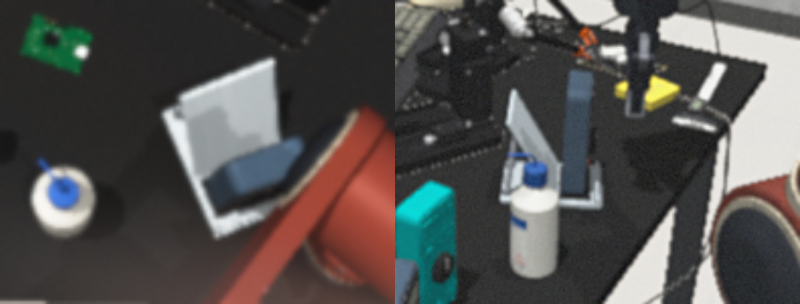

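Call:
{"fn": "play_rows", "kwargs": {"linear": [[0.012,0.008,0],[0.012,0.006,0],[0.006,0.003,0],[0.004,0.0017,0],[0.004,0.0017,0],[0.004,0.0017,0],[0.004,0.0017,0]], "turn": [0,0,0,0,0,0,0]}}

```text
time: 3.2
tool_pos: [0.4415, -0.1882, 0.1173]
tool_rot: [0.0, 0.979, 0.202, -0.0]
contact_force: [-0.4, 0.0, 0.7]
gripper_width: 0.352
grasp_force: 0.2
```

Call:
{"fn": "play_rows", "kwargs": {"linear": [[0.004,0.0017,0],[0.004,0.0017,0],[0.004,0.0017,0],[0.004,0.0017,0]], "turn": [0,0,0,0]}}

```text
time: 3.7
tool_pos: [0.4576, -0.1812, 0.1173]
tool_rot: [-0.0, 0.979, 0.202, 0.0]
contact_force: [0.1, 0.3, 0.2]
gripper_width: 0.347
grasp_force: 0.0
```

```bash
python3 - <<'E'
from h import *
s=grab_frame("side")[100:250,280:480,::-1]
cv2.imwrite("pics/r2.png",cv2.resize(s,(667,500)))
E
```

```text
(no output)
```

View pics/r2.png

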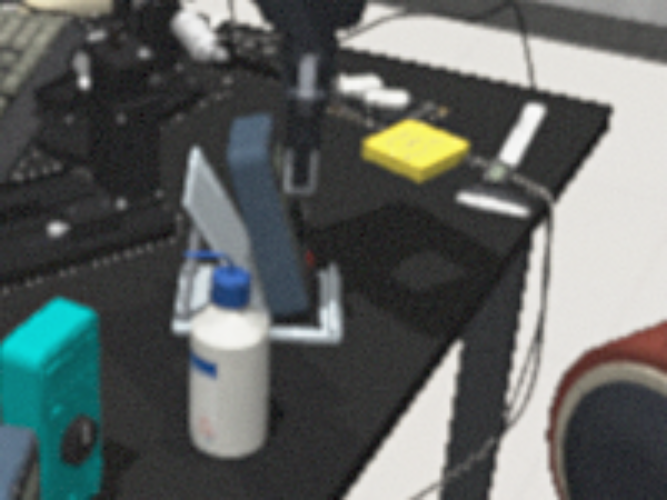

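The right meter is tilting cleanly (its top edge is at crop px (250,125)) with the fingers behind it. I'll push a little more, then retreat.

Call:
{"fn": "play_rows", "kwargs": {"linear": [[0.004,0.0017,0],[0.004,0.0017,0],[0.004,0.0017,0],[0.004,0.0017,0],[0,0,0],[-0.015,-0.006,0],[-0.03,-0.013,0.01],[-0.03,-0.013,0.04]], "turn": [0,0,0,0,0,0,0,0]}}

```text
time: 4.75
tool_pos: [0.395, -0.2057, 0.1648]
tool_rot: [-0.002, 0.979, 0.202, -0.002]
contact_force: [0.7, -0.7, 0.2]
gripper_width: 0.351
grasp_force: 0.0
```

Call:
{"fn": "play_rows", "kwargs": {"linear": [[0,0,0.045],[0,0,0.03],[0,0,0]], "turn": [0,0,0]}}

```text
time: 5.12
tool_pos: [0.3986, -0.2078, 0.2454]
tool_rot: [0.002, 0.979, 0.202, 0.002]
contact_force: [0.6, 0.5, -0.1]
gripper_width: 0.353
grasp_force: 0.0
```

```bash
python3 - <<'E'
from h import *
s=grab_frame("side")[100:250,280:480,::-1]
cv2.imwrite("pics/r3.png",cv2.resize(s,(533,400)))
E
```

```text
(no output)
```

View pics/r3.png

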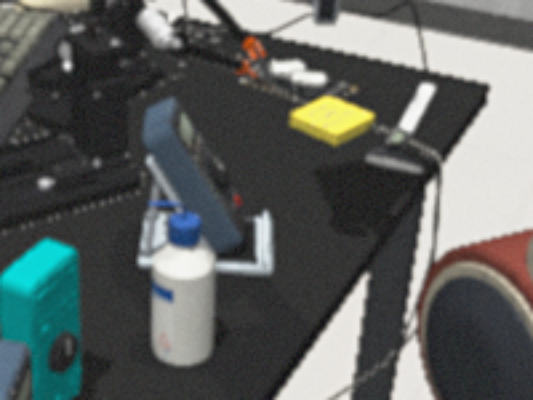

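The right meter leans on its rest with the display up (crop px (190,180)), and the bottle is untouched. Now the left one.

Call:
{"fn": "play_rows", "kwargs": {"linear": [[-0.003,0.053,0],[-0.003,0.053,0],[-0.003,0.053,0],[-0.003,0.053,0],[-0.003,0.053,0],[-0.003,0.053,0],[-0.003,0.053,0],[-0.003,0.053,0]], "turn": [-0.4,-0.4,-0.4,-0.4,-0.4,-0.4,-0.4,-0.4]}}

```text
time: 6.18
tool_pos: [0.3728, 0.2186, 0.2399]
tool_rot: [0.0, 0.985, 0.175, -0.002]
contact_force: [1.1, -1.1, 0.4]
gripper_width: 0.348
grasp_force: 0.0
```

Call:
{"fn": "play_rows", "kwargs": {"linear": [[0,0,-0.04],[0,0,-0.045],[0,0,-0.042],[0,0,0],[0,0,0]], "turn": [0,0,0,0,0]}}

```text
time: 6.8
tool_pos: [0.3745, 0.2173, 0.1159]
tool_rot: [-0.0, 0.985, 0.174, 0.0]
contact_force: [0.8, -0.0, -0.0]
gripper_width: 0.354
grasp_force: 0.0
```

```bash
python3 - <<'E'
from h import *
s=grab_frame("side")[160:330,210:410,::-1]; p=state()["tool_pos"]
cv2.imwrite("pics/l1.png",cv2.resize(s,(600,510)))
u=np.array([.938,.348]); d=p[:2]-[.445,.241]; print(p,"rest x,y",d@u,d@[-u[1],u[0]])
E
```

```text
[0.37526114 0.21761765 0.11691487] rest x,y -0.07355210349794924 0.0023364813695311397
```

View pics/l1.png

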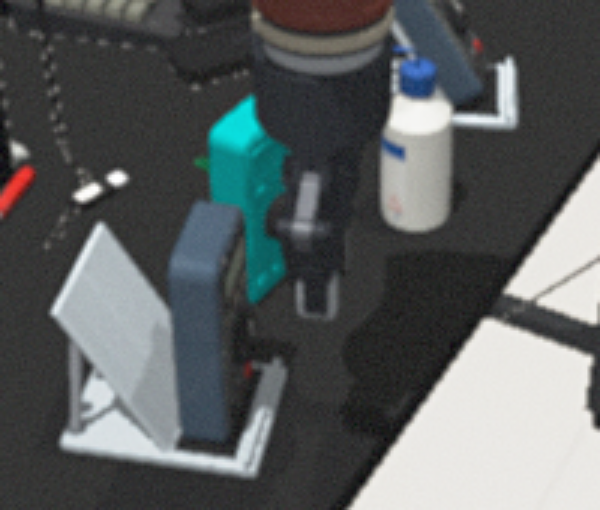

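The fingers (crop px (318,310)) are in front of the upper part of the left meter, lined up with its centre and clear of the turquoise one.

Call:
{"fn": "play_rows", "kwargs": {"linear": [[0.013,0.005,0],[0.013,0.005,0],[0.007,0.0025,0],[0.004,0.0015,0],[0.004,0.0015,0],[0.004,0.0015,0],[0.004,0.0015,0],[0.004,0.0015,0]], "turn": [0,0,0,0,0,0,0,0]}}

```text
time: 7.85
tool_pos: [0.4275, 0.2375, 0.1153]
tool_rot: [-0.0, 0.985, 0.175, -0.0]
contact_force: [-0.6, 0.3, -0.3]
gripper_width: 0.352
grasp_force: 0.1
```

Call:
{"fn": "play_rows", "kwargs": {"linear": [[0.004,0.0015,0],[0.004,0.0015,0],[0.004,0.0015,0],[0.004,0.0015,0],[0.004,0.0015,0],[0.004,0.0015,0],[0.004,0.0015,0],[0,0,0]], "turn": [0,0,0,0,0,0,0,0]}}

```text
time: 8.85
tool_pos: [0.4555, 0.248, 0.1153]
tool_rot: [0.0, 0.985, 0.175, -0.0]
contact_force: [0.4, -0.6, -0.7]
gripper_width: 0.354
grasp_force: 0.0
```

Call:
{"fn": "play_rows", "kwargs": {"linear": [[-0.015,-0.0055,0],[-0.03,-0.011,0.01],[-0.03,-0.011,0.04],[0,0,0.045],[0,0,0.03],[0,-0.06,0],[0,-0.06,0],[0,-0.06,0]], "turn": [0,0,0,0,0,0,0,0]}}

```text
time: 9.85
tool_pos: [0.3799, 0.039, 0.2405]
tool_rot: [0.0, 0.985, 0.175, 0.001]
contact_force: [0.8, 0.5, 0.0]
gripper_width: 0.357
grasp_force: 0.0
```

```bash
python3 - <<'E'
from h import *
s=grab_frame("side")[110:330,210:430,::-1]
cv2.imwrite("pics/l2.png",cv2.resize(s,(600,600)))
print(state()["tool_pos"],state()["time"])
E
```

```text
[0.38000678 0.03229461 0.24045556] 9.9
```

View pics/l2.png

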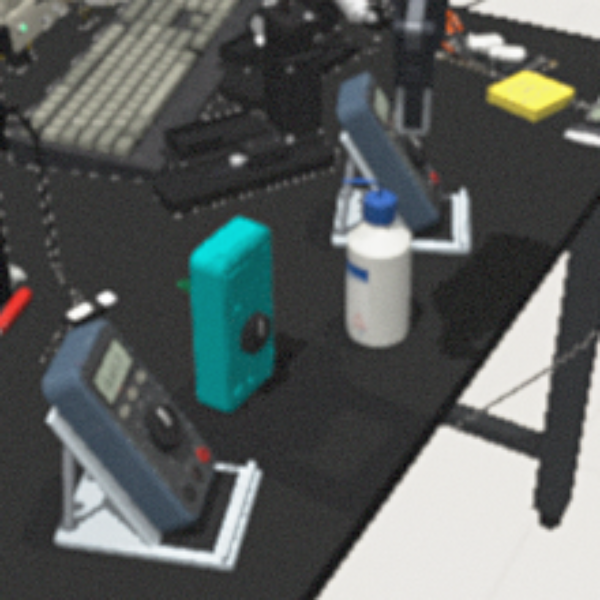

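Both meters lean on their rests (crop px (130,430) and (385,150)) with displays up. The bottle and the turquoise meter still stand, and the gripper is high and clear.

Call:
{"fn": "play_rows", "kwargs": {"linear": [[0,0,0.03],[0,0,0],[0,0,0],[0,0,0]], "turn": [0,0,0,0]}}

```text
time: 10.4
tool_pos: [0.3798, 0.041, 0.269]
tool_rot: [-0.0, 0.985, 0.175, -0.001]
contact_force: [0.4, 0.6, -0.0]
gripper_width: 0.351
grasp_force: 0.0
```

```bash
python3 -c "
from plant import *
print(job_done())"
```

```text
the job is handed in; nothing more can be done
None
```

I handed the job in at about 10.4 s: the last picture shows both meters leaning back on their own rests, displays up, and the wash bottle and turquoise look-alike still standing; the hand-in returned no verdict.

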